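# Pack out a short batten in the drilling jig and lock it with the cam

## Task

The batten lying in the drilling jig does not reach the cam clamp. Try the wooden packers from the sloping rack in the gap between the batten's end and the cam until you find the one that fills it (the thickest that goes in), and stand it upright in the gap, right down on the base and square across the batten's end, with any others back leaning in the rack. Then swing the cam lever round until the cam locks packer and batten tight against the end stop, and let go.

Things in the scene. Friction and masses are not known exactly. Their poses are not given: they have to be found in the camera images.
- jig: Jig fixed to the bench: white base 230 (x) by 290 mm (y), 18 mm thick; origin under its centre, on the bench. A lane along y at x = -50 mm holds, from -y to +y: wooden end stop (face at y = -105, 34 mm tall), batten, gap, cam. Its aluminium fence (x = -31 to -13 mm, 20 mm tall over the base) stands on the lane's +x side; the -x side is open. Spare battens lie beyond the fence.
- cam_nose (a point): Point on top of the jig's base, on the lane's centre line, under the cam's face when fully open; axes as the jig's. The gap runs from here in -y to the batten's end, 14 to 25 mm by batten. The right packer has about 2.5 mm to spare in all; one thicker is 2.5 mm too thick and stops on the batten's top, 38 mm over the base; one thinner leaves 7.5 mm, more than the cam takes up.
- cam: Wooden cam, a disc 56 mm wide with a lever, on an upright bolt; origin on the bolt axis at the top of the jig's base; stands 4 to 26 mm over it. Open at the start, lever along the jig's +y (within 0.2 rad). It turns anticlockwise from above, towards the jig's -x, 2 rad at most; with the right packer it gets tight at 1.0 to 1.5 rad, locks with 5 to 15 N at the lever end, and stays.
- lever_tip (a point): Point on the cam's lever, 125 mm from the bolt, half-way up the lever (13 mm over the jig's base, so 31 mm over the bench). The lever is a wooden bar 20 mm wide and 18 mm high with a round end 17 mm farther out; its outer half hangs past the jig, over the bench. It can be pushed sideways with closed fingertips.
- rack: Plywood rack fixed to the bench, 310 mm long (y); origin on the bench under it. Three bays at y = -100, 0, 100 mm, each with a back slat 30 mm wide, 68 mm up the slope, leaning 30 degrees from vertical, top towards -x. A packer leans on the slat's +x side, foot on a ledge square to it (inner corner at x = 4, z = 30 mm): length along (-0.5, 0, 0.87), width along y. The fingers pass beside the slat.
- packer12_mid (a point): Middle of the thin packer: a plain wooden plate 12 mm thick (x), 50 mm wide (y), 90 mm tall (z), about 43 g; the last 8 mm of its foot taper by 1.5 mm a side. The three packers start leaning in the rack's bays, in any order. In the jig it stands on the base, its thickness across the gap. Gripped by its 50 mm width at or above half height, the fingers clear fence and batten.
- packer17_mid (a point): Middle of the middle packer: a plain wooden plate 17 mm thick (x), 50 mm wide (y), 90 mm tall (z), about 61 g; the last 8 mm of its foot taper by 1.5 mm a side. The three packers start leaning in the rack's bays, in any order. In the jig it stands on the base, its thickness across the gap. Gripped by its 50 mm width at or above half height, the fingers clear fence and batten.
- packer22_mid (a point): Middle of the thick packer: a plain wooden plate 22 mm thick (x), 50 mm wide (y), 90 mm tall (z), about 79 g; the last 8 mm of its foot taper by 1.5 mm a side. The three packers start leaning in the rack's bays, in any order. In the jig it stands on the base, its thickness across the gap. Gripped by its 50 mm width at or above half height, the fingers clear fence and batten.
- packer12: The 12 mm packer itself; origin at the middle of the lower edge of the broad face that lies on the rack's board at the start; axes as its middle point's. To grasp it, use the middle point.
- packer17: The 17 mm packer itself; origin at the middle of the lower edge of the broad face that lies on the rack's board at the start; axes as its middle point's. To grasp it, use the middle point.
- packer22: The 22 mm packer itself; origin at the middle of the lower edge of the broad face that lies on the rack's board at the start; axes as its middle point's. To grasp it, use the middle point.
- batten_a: One of three pine battens, 38 x 38 mm, lengths between 150 and 160 mm, about 100 g; origin under the middle of its -y end, y along its length. One of them, a different one each time, lies in the lane against stop and fence (within 1 mm); the others lie beyond the fence. They need no handling.
- batten_b: One of three pine battens, 38 x 38 mm, lengths between 150 and 160 mm, about 100 g; origin under the middle of its -y end, y along its length. One of them, a different one each time, lies in the lane against stop and fence (within 1 mm); the others lie beyond the fence. They need no handling.
- batten_c: One of three pine battens, 38 x 38 mm, lengths between 150 and 160 mm, about 100 g; origin under the middle of its -y end, y along its length. One of them, a different one each time, lies in the lane against stop and fence (within 1 mm); the others lie beyond the fence. They need no handling.
- jar_mid (a point): Middle of a closed glass jar, 48 mm wide, 62 mm tall, standing on the jig's base beyond the fence near the cam. Must not be knocked over.
Not all that is in view belongs to the job. What is shaped like the packer12 but grey or red is not meant.

How it is judged:
On the way:
1. a packer stands in the gap between batten and cam, down on the base, while the lever is still open (x of lever_tip in the frame of jig above -0.115 m and ((z of packer12_mid in the frame of jig between 0.058 and 0.067 m and x of packer12_mid in the frame of jig between -0.072 and -0.034 m and y of packer12_mid in the frame of cam_nose between -0.026 and -0.003 m and angle between packer12_mid's own z axis and vertical below 0.1 rad and angle between the x axis of packer12_mid and the y axis of jig, either way round below 0.12 rad) or (z of packer17_mid in the frame of jig between 0.058 and 0.067 m and x of packer17_mid in the frame of jig between -0.072 and -0.034 m and y of packer17_mid in the frame of cam_nose between -0.026 and -0.003 m and angle between packer17_mid's own z axis and vertical below 0.1 rad and angle between the x axis of packer17_mid and the y axis of jig, either way round below 0.12 rad) or (z of packer22_mid in the frame of jig between 0.058 and 0.067 m and x of packer22_mid in the frame of jig between -0.072 and -0.034 m and y of packer22_mid in the frame of cam_nose between -0.026 and -0.003 m and angle between packer22_mid's own z axis and vertical below 0.1 rad and angle between the x axis of packer22_mid and the y axis of jig, either way round below 0.12 rad))), for 0.2 s.
At the end, for the whole second after the job is handed in: One packer stands in the gap upright (0.1 rad) and square (0.12 rad), on the base (5 mm) and within 16 mm of the lane centre (22 mm on the open side), at rest; cam on packer and packer on batten press with over 3 N each; the other two packers lean in the rack (((z of packer12_mid in the frame of jig between 0.058 and 0.067 m and x of packer12_mid in the frame of jig between -0.072 and -0.034 m and y of packer12_mid in the frame of cam_nose between -0.026 and -0.003 m and angle between packer12_mid's own z axis and vertical below 0.1 rad and angle between the x axis of packer12_mid and the y axis of jig, either way round below 0.12 rad and contact force between cam and packer12 above 3 N and (contact force between packer12 and batten_a above 3 N or contact force between packer12 and batten_b above 3 N or contact force between packer12 and batten_c above 3 N) and linear speed of packer12 below 0.02 m/s and x of packer17_mid in the frame of rack between -0.05 and 0.05 m and y of packer17_mid in the frame of rack between -0.16 and 0.16 m and z of packer17_mid in the frame of rack between 0.055 and 0.095 m and x of packer22_mid in the frame of rack between -0.05 and 0.05 m and y of packer22_mid in the frame of rack between -0.16 and 0.16 m and z of packer22_mid in the frame of rack between 0.055 and 0.095 m) or (z of packer17_mid in the frame of jig between 0.058 and 0.067 m and x of packer17_mid in the frame of jig between -0.072 and -0.034 m and y of packer17_mid in the frame of cam_nose between -0.026 and -0.003 m and angle between packer17_mid's own z axis and vertical below 0.1 rad and angle between the x axis of packer17_mid and the y axis of jig, either way round below 0.12 rad and contact force between cam and packer17 above 3 N and (contact force between packer17 and batten_a above 3 N or contact force between packer17 and batten_b above 3 N or contact force between packer17 and batten_c above 3 N) and linear speed of packer17 below 0.02 m/s and x of packer12_mid in the frame of rack between -0.05 and 0.05 m and y of packer12_mid in the frame of rack between -0.16 and 0.16 m and z of packer12_mid in the frame of rack between 0.055 and 0.095 m and x of packer22_mid in the frame of rack between -0.05 and 0.05 m and y of packer22_mid in the frame of rack between -0.16 and 0.16 m and z of packer22_mid in the frame of rack between 0.055 and 0.095 m) or (z of packer22_mid in the frame of jig between 0.058 and 0.067 m and x of packer22_mid in the frame of jig between -0.072 and -0.034 m and y of packer22_mid in the frame of cam_nose between -0.026 and -0.003 m and angle between packer22_mid's own z axis and vertical below 0.1 rad and angle between the x axis of packer22_mid and the y axis of jig, either way round below 0.12 rad and contact force between cam and packer22 above 3 N and (contact force between packer22 and batten_a above 3 N or contact force between packer22 and batten_b above 3 N or contact force between packer22 and batten_c above 3 N) and linear speed of packer22 below 0.02 m/s and x of packer12_mid in the frame of rack between -0.05 and 0.05 m and y of packer12_mid in the frame of rack between -0.16 and 0.16 m and z of packer12_mid in the frame of rack between 0.055 and 0.095 m and x of packer17_mid in the frame of rack between -0.05 and 0.05 m and y of packer17_mid in the frame of rack between -0.16 and 0.16 m and z of packer17_mid in the frame of rack between 0.055 and 0.095 m))); the robot touches nothing.
It fails at once if the glass jar is knocked over (angle between jar_mid's own z axis and vertical above 0.5 rad).
It fails at once if the battens lying ready are knocked off the jig (height (world z) of any of batten_a, batten_b, batten_c below 0.008 m).
It also fails if it takes over 72 s, if anything falls off the work surface, if the arm or the gripper's body presses on something with over 40 N, if the wrist force passes 120 N, or if a joint passes its speed limit or range.

## Robot

A 6-joint arm with a two-finger parallel gripper is mounted at the origin on the work surface. World frame = base frame: x ahead of the robot, y to its left, z up, the work surface at z = 0. Lengths are in m, angles in rad, forces in N, time in s.
With the tool pointing down it reaches from about 0.375 to 0.925 m from the base axis. Payload 5.7 kg.
Tool frame: the origin (TCP) lies midway between the tips of the shut fingers; the grasp point (between the pads) lies 19 mm behind it; z points along the fingers, y is the line along which they close (so a half turn about z gives the same grasp; the last joint's range is limited). The gripper opens to 88 mm and grips with 3 to 60 N. Pads are 20 mm wide; open, the fingers measure 115 mm over their backs; the gripper's body (75 mm by 178 mm) begins 61 mm behind the grasp point.
Start: joints at [1.151, 0.359, 1.51, -0, 1.272, -0.115], TCP at [0.18, 0.572, 0.223] pointing down, gripper open.
Joint ranges: [-2.97, 2.97], [-1.01, 2.36], [0.21, 2.38], [-0.96, 4.11], [0.2, 2.71], [-2.98, 2.98]. Speed limits (rad/s): [2.39, 2.39, 3.14, 3.14, 3.14, 3.14].

## Interface

Orientations are given as a unit quaternion [x, y, z, w].
In Python, from bench import move_ptp, servo_line, goto_joints, move_gripper, sleep, inverse_kinematics, capture, PlanningError, close_job, spot_in, silhouettes, current_clock, current_joint_pos, current_qvel, current_joint_torque, current_position, current_orientation, current_force, current_torque, current_finger_gap, current_grip_force gives the robot as it stands. Calls block until the motion is done:
- move_ptp(position, orientation): joint-space move of the TCP to a pose.
- servo_line(position, orientation=None, rate=0.15, contact_N=None): straight line of the TCP; orientation=None keeps the orientation; rate is the mean speed in m/s. With contact_N (N) it stops when the force on the tool has changed by that much, and returns True; else False.
- goto_joints(angles): joint-space move.
- move_gripper(opening): finger opening in m; the grip force is fixed at half the most; returns when the fingers have stopped.
- sleep(seconds).
- inverse_kinematics(position, orientation): joint angles nearest the present ones, or None.
- capture(name): name is "side" or "top"; returns a dict with "image" (480x640x3 uint8, blue, green, red), "range_z" (480x640 float32, m along the optical axis (not along the pixel's ray), 0 where there is no reading), "intrinsics" (3x3 intrinsics, pixels), "k1" (the pictures are not rectified: a ray, as slopes to the right and down, at radius r is drawn at 1 + k1 r^2 times it, then the intrinsics apply), "R" (3x3) and "t" (3): a world point X has camera coordinates R X + t. Camera axes: x right, y down, z forward; pixel columns grow to the right and rows downward; lengths in m; the calibration is good to about 2 mm. A picture is of the moment at which its call begins.
A pose or a line that the arm cannot do raises PlanningError and nothing moves.
- close_job(): hands the job in; it is judged then, once.
Trained networks look in the newest picture that a camera, given by its name, has taken for a name from the list of things; names that differ only in an ending like _2 or _b are one class to them, and where a whole thing is asked for, a point or a joint stands for the part that bears it (a point fixed in the world has none). Each returns a list of dicts, best first, with "conf" (0 to 1); they miss things now and then, are a little off and sometimes report something else, mostly with a low value. They report only what shows in the picture. A call takes as long as a camera call. They do not tell look-alikes from the thing itself.
- spot_in(camera, query): "xy" ([column, row] in pixels, amid what is visible of it).
- silhouettes(camera, query): "region" (480x640 bool, what is visible of it) and "xy" ([column, row] in pixels, amid what is visible of it).
Readings, each from a call of its own:
- current_clock(): time.
- current_joint_pos(): joint angles.
- current_qvel(): joint speeds.
- current_joint_torque(): joint torques, N m.
- current_position(): TCP position.
- current_orientation(): TCP orientation.
- current_force(): force on the tool from outside, world axes, zero at the start.
- current_torque(): the same for the moment, N m.
- current_finger_gap(): finger opening in m.
- current_grip_force(): force on a finger pad.
Only numpy, scipy, OpenCV 4.12 (cv2) and the standard library are available. Lean on these libraries where they do the work, as an engineer would, in place of code of your own. Each camera call takes 0.05 s, during which the arm holds its last target. There are 200 camera calls.

## Working session

There is one attempt and no reset: what is moved stays moved. The work goes in short steps, each a Python script; the robot and the scene stay as the last script left them, time stands still between calls to the robot, and variables do not carry over. Pictures are saved under pics/ and viewed, at most 10 in all, crops included, and the job is handed in when it is done.

```bash
mkdir -p pics; cat > h.py <<'E'
import numpy as np, cv2
from bench import *
from scipy.spatial.transform import Rotation as Rot
def cloud(c):
    K=c["intrinsics"];h,w=c["range_z"].shape
    u,v=np.meshgrid(np.arange(w),np.arange(h))
    xd=(u-K[0,2])/K[0,0];yd=(v-K[1,2])/K[1,1]
    x,y=xd.copy(),yd.copy()
    for _ in range(8):
        s=1+c["k1"]*(x*x+y*y);x=xd/s;y=yd/s
    z=c["range_z"];P=np.stack([x*z,y*z,z],-1)
    W=(P-c["t"])@c["R"]
    W[z<=0]=np.nan
    return W
def proj(c,X):
    p=c["R"]@np.asarray(X)+c["t"];x,y=p[:2]/p[2];s=1+c["k1"]*(x*x+y*y);K=c["intrinsics"]
    return K[0,0]*x*s+K[0,2],K[1,1]*y*s+K[1,2]
E
python3 - <<'E'
from h import *
for n in("top","side"):
    c=capture(n);cv2.imwrite(f"pics/{n}0.png",c["image"]);W=cloud(c)
    np.savez(f"{n}0.npz",**{k:c[k] for k in c})
    print(n,-c["R"].T@c["t"])
    for q in["jig","cam","rack","packer12","packer17","packer22","batten_a","jar_mid","lever_tip","packer12_mid","packer17_mid","packer22_mid","cam_nose"]:
        r=silhouettes(n,q) if q in["jig","cam","rack","packer12","packer17","packer22","batten_a"] else spot_in(n,q)
        for d in r[:4]:
            x,y=np.round(d["xy"]).astype(int)
            print(q,round(d["conf"],2),x,y,np.round(W[y,x],3),np.round(np.nanmedian(W[d["region"]],0),3) if "region" in d else "")
print(current_clock())
E
```

```text
top [ 0.32146605 -0.11396662  1.3169331 ]
jig 0.84 201 228 [0.555 0.17  0.036] [0.545 0.182 0.019]
cam 0.73 161 236 [0.532 0.266 0.043] [0.536 0.273 0.042]
rack 0.93 388 262 [ 0.471 -0.29   0.075] [ 0.495 -0.297  0.013]
rack 0.22 391 251 [ 0.494 -0.293  0.106] [ 0.493 -0.296  0.105]
packer12 0.95 489 295 [ 0.4   -0.548  0.012] [ 0.398 -0.555  0.011]
packer12 0.95 489 240 [ 0.538 -0.553  0.016] [ 0.534 -0.557  0.012]
packer12 0.82 432 261 [ 0.473 -0.392  0.088] [ 0.471 -0.389  0.089]
packer12 0.79 354 243 [ 0.513 -0.207  0.093] [ 0.508 -0.203  0.1  ]
packer17 0.95 489 295 [ 0.4   -0.548  0.012] [ 0.398 -0.555  0.011]
packer17 0.95 489 240 [ 0.538 -0.553  0.016] [ 0.534 -0.557  0.012]
packer17 0.82 432 261 [ 0.473 -0.392  0.088] [ 0.471 -0.389  0.089]
packer17 0.79 354 243 [ 0.513 -0.207  0.093] [ 0.508 -0.203  0.1  ]
packer22 0.95 489 295 [ 0.4   -0.548  0.012] [ 0.398 -0.555  0.011]
packer22 0.95 489 240 [ 0.538 -0.553  0.016] [ 0.534 -0.557  0.012]
packer22 0.82 432 261 [ 0.473 -0.392  0.088] [ 0.471 -0.389  0.089]
packer22 0.79 354 243 [ 0.513 -0.207  0.093] [ 0.508 -0.203  0.1  ]

[... 1797 characters left out ...]
[0.52  0.124 0.056]
batten_a 0.75 297 197 [0.642 0.079 0.06 ] [0.643 0.096 0.056]
jar_mid 0.78 266 175 [0.643 0.227 0.062] 
lever_tip 0.82 232 190 [0.525 0.263 0.051] 
packer12_mid 0.96 406 259 [ 0.71  -0.308  0.017] 
packer12_mid 0.83 446 352 [ 0.539 -0.562  0.016] 
packer12_mid 0.81 414 390 [ 0.401 -0.563  0.019] 
packer12_mid 0.49 383 317 [ 0.456 -0.412  0.115] 
packer17_mid 0.71 337 265 [ 0.495 -0.224  0.118] 
packer17_mid 0.29 267 175 [0.646 0.225 0.061] 
packer17_mid 0.21 296 201 [0.627 0.07  0.059] 
packer22_mid 0.88 360 292 [ 0.476 -0.321  0.109] 
packer22_mid 0.45 260 215 [0.51  0.109 0.057] 
cam_nose 0.7 258 222 [0.507 0.12  0.019] 
cam_nose 0.16 366 310 [ 0.496 -0.333  0.014] 
1.4
```

View pics/top0.png

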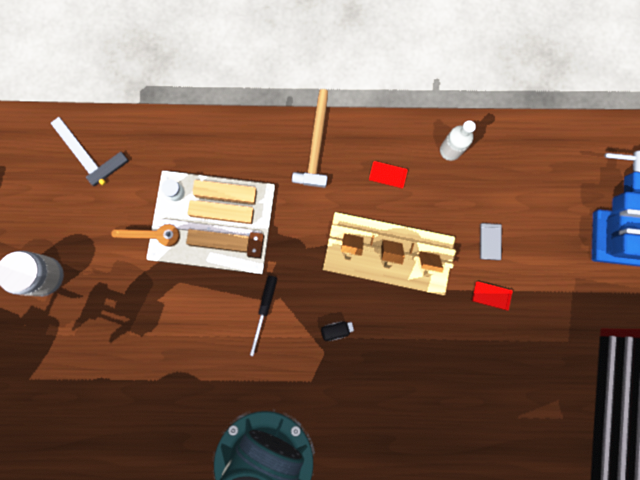

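View pics/side0.png

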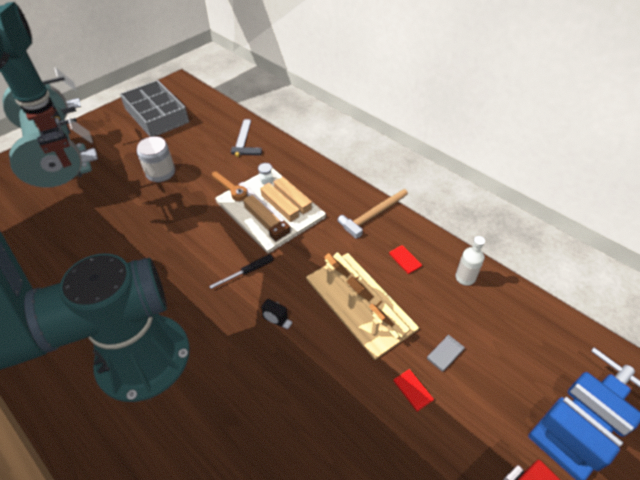

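Top view: the jig is at about (212,222), with the cam at (167,235), its lever to (115,233), the lane batten at (218,240) and the end stop at (256,245). The jar is at (172,188). The rack is at (390,252), with packers at (352,243), (392,251) and (431,261). The red and grey plates at (389,174), (491,242) and (492,295) are decoys. I'll enlarge both places next and fit their geometry.

```bash
cat > a.py <<'E'
from h import *
cs=[dict(np.load(f"{n}0.npz")) for n in("top","side")]
a=cs[0]["image"][160:285,90:285];b=cs[0]["image"][205:300,315:465]
cc=cs[1]["image"][245:360,300:425]; d=cs[1]["image"][160:255,205:335]
R=lambda i:cv2.resize(i,(400,300),interpolation=cv2.INTER_CUBIC)
cv2.imwrite("pics/crops.png",np.vstack([np.hstack([R(a),R(b)]),np.hstack([R(d),R(cc)])]))
for n,c in zip("ts",cs):
    W=cloud(c)
    for nm,lo,hi,zl,zh in(("jig",(.38,-.03),(.72,.34),.010,.025),("rack",(.38,-.5),(.62,-.1),.006,.022)):
        m=(W[...,0]>lo[0])&(W[...,0]<hi[0])&(W[...,1]>lo[1])&(W[...,1]<hi[1])&(W[...,2]>zl)&(W[...,2]<zh)
        k=cv2.connectedComponentsWithStats(m.astype(np.uint8))
        i=1+np.argmax(k[2][1:,4]);P=W[k[1]==i]
        print(n,nm,len(P),np.median(P[:,2]),cv2.minAreaRect(P[:,:2].astype(np.float32)*1000))
E
python3 a.py
```

```text
t jig 5094 0.01799606836287459 ((576.34814453125, 150.78131103515625), (293.0986328125, 231.06788635253906), 83.92183685302734)
t rack 2850 0.01190831586564483 ((462.9049072265625, -292.35321044921875), (309.3250732421875, 71.59324645996094), 78.78082275390625)
s jig 1928 0.018984822173870642 ((581.65625, 151.86558532714844), (306.34234619140625, 234.7876739501953), 83.83251190185547)
s rack 3408 0.013648701480837017 ((509.6402587890625, -301.485595703125), (320.617431640625, 159.0587615966797), 78.95012664794922)
```

View pics/crops.png

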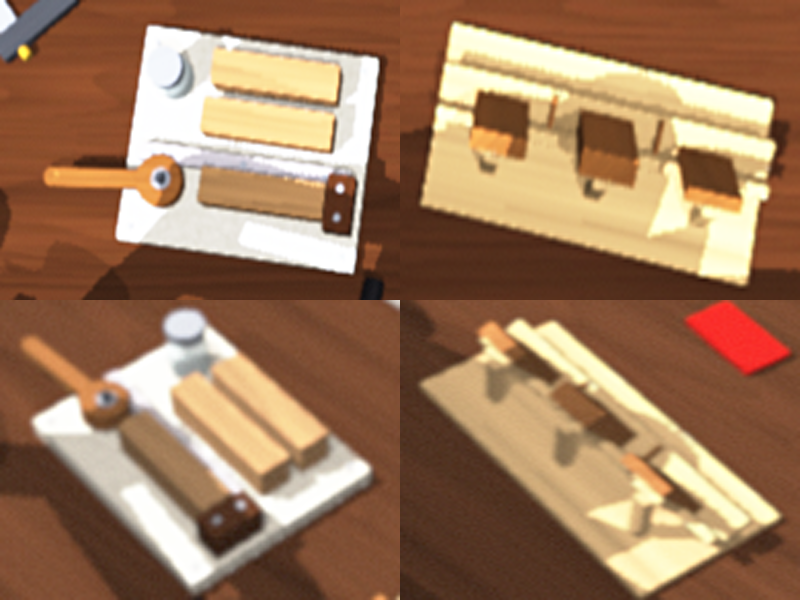

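```bash
cat > b.py <<'E'
from h import *
cs=[dict(np.load(f"{n}0.npz")) for n in("top","side")]
th=np.radians(-11.15);Rr=np.array([[np.cos(th),-np.sin(th)],[np.sin(th),np.cos(th)]])
o=np.array([.50,-.2975])
for n,c in zip("ts",cs):
    W=cloud(c).reshape(-1,3);W=W[~np.isnan(W[:,0])]
    Q=W.copy();Q[:,:2]=(W[:,:2]-o)@Rr
    Q=Q[(abs(Q[:,0])<.08)&(abs(Q[:,1])<.17)&(Q[:,2]>.035)&(Q[:,2]<.14)]
    d=Q@[.866,0,.5];l=Q@[-.5,0,.866]
    print(n,"allrack x rng")
    for y0 in(-.1,0,.1):
        k=abs(Q[:,1]-y0)<.045
        h,e=np.histogram(d[k],np.arange(0,.09,.003));print(y0,dict(zip(np.round(e*1000).astype(int).tolist(),h.tolist())))
        k&=l>.075
        k&=d>.025
        if k.sum()>5:print("  y",np.round(np.percentile(Q[k,1],[2,50,98]),4),"l",np.round(np.percentile(l[k],[2,98]),4),"d",np.round(np.percentile(d[k],[2,10,50,75,90,98]),4),k.sum())
    th2=np.radians(-6.1);R2=np.array([[np.cos(th2),-np.sin(th2)],[np.sin(th2),np.cos(th2)]])
    Q=W.copy();Q[:,:2]=(W[:,:2]-[.5765,.151])@R2
    print("battens")
    for q in [(-.066,-.036),(-.005,.03),(.035,.075)]:
        k=(Q[:,0]>q[0])&(Q[:,0]<q[1])&(abs(Q[:,2]-.056)<.007)&(abs(Q[:,1])<.13)
        y=Q[k,1];print(np.round(np.percentile(y,[0,2,98,100]),4),np.round(np.median(Q[k],0),4),k.sum())
    k=(Q[:,1]>.05)&(Q[:,1]<.28)&(abs(Q[:,2]-.043)<.006)&(Q[:,0]<-.0)
    k2=k&(Q[:,1]>.15)
    print("cam",np.round(np.percentile(Q[k,1],[0,2,98,100]),4),"lever line",np.polyfit(Q[k2,1],Q[k2,0],1),np.median(Q[k2],0))
    k=(abs(Q[:,2]-.018)<.005)&(abs(Q[:,0])<.13)&(abs(Q[:,1])<.16)
    print("jig ext",np.round(np.percentile(Q[k,0],[.5,99.5]),4),np.round(np.percentile(Q[k,1],[.5,99.5]),4))
E
python3 b.py
```

```text
t allrack x rng
-0.1 {0: 4, 3: 6, 6: 6, 9: 6, 12: 4, 15: 17, 18: 20, 21: 17, 24: 45, 27: 32, 30: 39, 33: 100, 36: 233, 39: 47, 42: 39, 45: 42, 48: 43, 51: 52, 54: 37, 57: 0, 60: 0, 63: 0, 66: 0, 69: 0, 72: 0, 75: 0, 78: 0, 81: 0, 84: 0}
  y [-0.1195 -0.0953 -0.0716] l [0.0759 0.1137] d [0.0256 0.0274 0.0356 0.0367 0.0375 0.038 ] 225
0 {0: 3, 3: 2, 6: 7, 9: 9, 12: 4, 15: 16, 18: 14, 21: 21, 24: 39, 27: 36, 30: 31, 33: 35, 36: 45, 39: 46, 42: 64, 45: 288, 48: 53, 51: 53, 54: 35, 57: 0, 60: 0, 63: 0, 66: 0, 69: 0, 72: 0, 75: 0, 78: 0, 81: 0, 84: 0}
  y [-0.0261 -0.0015  0.0225] l [0.0763 0.1149] d [0.0259 0.0291 0.0424 0.0463 0.0472 0.0479] 306
0.1 {0: 3, 3: 1, 6: 5, 9: 9, 12: 5, 15: 15, 18: 19, 21: 20, 24: 38, 27: 30, 30: 30, 33: 30, 36: 44, 39: 201, 42: 141, 45: 40, 48: 49, 51: 40, 54: 50, 57: 0, 60: 0, 63: 0, 66: 0, 69: 0, 72: 0, 75: 0, 78: 0, 81: 0, 84: 0}
  y [0.0716 0.0956 0.1194] l [0.0783 0.1142] d [0.0257 0.0286 0.0394 0.0418 0.0426 0.0434] 250
battens
[-0.13   -0.1259  0.0913  0.1112] [-0.0508 -0.0392  0.0556] 877
[-0.1061 -0.1038  0.0496  0.0543] [ 0.0158 -0.0268  0.056 ] 728
[... 834 characters left out ...]
0.0415 0.048  0.0516 0.0525] 223
0.1 {0: 11, 3: 6, 6: 7, 9: 7, 12: 10, 15: 6, 18: 9, 21: 26, 24: 32, 27: 15, 30: 29, 33: 31, 36: 37, 39: 34, 42: 35, 45: 74, 48: 33, 51: 24, 54: 31, 57: 27, 60: 11, 63: 0, 66: 0, 69: 0, 72: 0, 75: 0, 78: 0, 81: 0, 84: 0}
  y [0.0669 0.0861 0.1152] l [0.0781 0.1137] d [0.0263 0.031  0.0394 0.0443 0.0471 0.0476] 163
battens
[-0.1297 -0.1259  0.0896  0.1058] [-0.051  -0.0434  0.0564] 440
[-0.1102 -0.1076  0.0475  0.0538] [ 0.0169 -0.0352  0.0569] 298
[-0.1119 -0.1075  0.0942  0.1033] [ 0.0599 -0.0221  0.057 ] 381
cam [0.0517 0.0592 0.2213 0.2288] lever line [-0.09524092 -0.03683682] [-0.0547125   0.1917069   0.04081773]
jig ext [-0.1108  0.1187] [-0.1499  0.141 ]
```

```bash
cat > c.py <<'E'
from h import *
th2=np.radians(-6.1);R2=np.array([[np.cos(th2),-np.sin(th2)],[np.sin(th2),np.cos(th2)]])
for n,off in(("top",(0,-.0011)),("side",(.004,-.0045))):
    c=dict(np.load(f"{n}0.npz"));W=cloud(c)
    Q=W.copy();Q[...,:2]=(W[...,:2]-[.5765,.151])@R2-off
    for x0,y1 in[(-.05,.08),(.0155,.08),(.060,.07)]:
        m=(abs(Q[...,0]-x0)<.010)&(Q[...,2]>.049)&(Q[...,1]<y1)&(Q[...,2]<.064)
        ys=np.sort(Q[m,1]);f=lambda lo,hi:((ys>lo)&(ys<hi)).sum()
        dens=f(-.08,.02)/.10
        print(n,x0,"hi end",round(.02+f(.02,y1)/dens,4),"lo end",round(-.08-f(-.125,-.08)/dens,4),np.round(ys[-6:],4))
    m=(abs(Q[...,0]+.05)<.010)&(Q[...,1]>.04)&(Q[...,1]<.10);i=np.argsort(Q[m,1])
    print(np.round(Q[m][i][:,1:]*1000).astype(int).tolist()[::2])
E
python3 c.py
python3 - <<'E'
from h import *
# IK feasibility
th=np.radians(-11.15)
Rz=lambda a:Rot.from_euler('z',a)
print(current_orientation())
for b in range(2):
  # rack grasp: z=-l, y=+-rack y
  s=[1,-1][b]
  z=np.array([.5,0,-.866]);y=np.array([0,s,0.]);x=np.cross(y,z)
  q=(Rz(th)*Rot.from_matrix(np.stack([x,y,z],1))).as_quat()
  for by in(-.1,0,.1):
    p=np.array([.51,-.30,.0])+Rz(th).apply([-.02,by,.09]); print("rack",s,by,np.round(inverse_kinematics(p,q),2) if inverse_kinematics(p,q) is not None else None)
  z=np.array([0,0,-1.]);y=np.array([s,0,0.]);x=np.cross(y,z)
  q=(Rz(np.radians(-6.1))*Rot.from_matrix(np.stack([x,y,z],1))).as_quat()
  r=inverse_kinematics([.535,.21,.06],q);print("jig",s,r)
E
```

```text
top -0.05 hi end 0.0435 lo end -0.1242 [0.0423 0.0429 0.0429 0.0438 0.0445 0.078 ]
top 0.0155 hi end 0.0551 lo end -0.105 [0.0522 0.0525 0.0534 0.0541 0.0541 0.0554]
top 0.06 hi end 0.05 lo end -0.1061 [0.0471 0.0474 0.0478 0.048  0.0491 0.0504]
[[40, 56], [41, 55], [41, 54], [42, 59], [42, 56], [43, 57], [44, 55], [54, 21], [55, 18], [56, 20], [57, 19], [58, 15], [58, 16], [59, 17], [59, 19], [60, 17], [61, 16], [61, 22], [62, 20], [62, 20], [63, 15], [64, 18], [65, 19], [65, 24], [66, 15], [66, 10], [67, 17], [67, 18], [68, 19], [68, 30], [69, 18], [69, 27], [69, 45], [69, 32], [70, 30], [70, 40], [70, 21], [70, 36], [70, 33], [70, 47], [71, 44], [71, 23], [71, 33], [72, 31], [72, 41], [73, 42], [73, 45], [74, 40], [75, 46], [75, 46], [75, 45], [76, 46], [77, 44], [78, 47], [78, 44], [78, 39], [78, 41], [79, 44], [80, 45], [81, 44], [81, 46], [82, 45], [83, 51], [83, 42], [84, 45], [84, 43], [85, 44], [85, 43], [86, 45], [86, 47], [87, 51], [88, 42], [88, 46], [89, 42], [89, 41], [90, 51], [90, 46], [91, 49], [92, 42], [92, 52], [92, 48], [92, 54], [93, 51], [93, 43], [93, 56], [95
[... 473 characters left out ...]
4, 33], [74, 37], [75, 25], [76, 23], [77, 46], [77, 43], [79, 46], [81, 44], [83, 44], [85, 47], [87, 42], [87, 46], [89, 50], [89, 46], [89, 53], [90, 39], [91, 43], [92, 48], [94, 42], [95, 52], [97, 46], [97, 50], [99, 54]]
[ 1.51814117e-01  9.88409060e-01 -5.75197575e-05 -1.59374454e-05]
rack 1 -0.1 None
rack 1 0 None
rack 1 0.1 None
jig 1 [ 2.53874931e-01  5.14069383e-01  1.72697659e+00 -4.44089210e-16
  9.00546677e-01  3.60340015e-01]
rack -1 -0.1 [-1.05  0.43  2.    0.87  0.51 -0.02]
rack -1 0 [-0.88  0.38  2.13  0.99  0.39 -0.  ]
rack -1 0.1 [-0.66  0.34  2.21  1.1   0.25  0.08]
jig -1 [ 2.53874931e-01  5.14069383e-01  1.72697659e+00 -4.44089210e-16
  9.00546677e-01 -2.78125264e+00]
```

```bash
python3 - <<'E'
from h import *
th2=np.radians(-6.1);R2=np.array([[np.cos(th2),-np.sin(th2)],[np.sin(th2),np.cos(th2)]])
for n,off in(("top",(0,-.0011)),("side",(.004,-.0045))):
    c=dict(np.load(f"{n}0.npz"));W=cloud(c)
    Q=W.copy();Q[...,:2]=(W[...,:2]-[.5765,.151])@R2-off
    for y0 in np.arange(.02,.1,.006):
        m=(abs(Q[...,1]-y0)<.003)&(Q[...,0]>-.035)&(Q[...,0]<-.01)
        i=np.argsort(Q[m,0]);print(n,round(y0,3),np.round(Q[m][i][:,[0,2]]*1000).astype(int).tolist()[::1 if n=="side" else 2])
E
```

```text
top 0.02 [[-35, 55], [-32, 57], [-29, 36], [-27, 38], [-24, 37], [-23, 36], [-22, 43], [-19, 40], [-16, 37], [-14, 36]]
top 0.026 [[-33, 58], [-32, 53], [-27, 39], [-25, 39], [-22, 37], [-20, 38], [-18, 39], [-16, 34], [-14, 34]]
top 0.032 [[-34, 58], [-33, 55], [-28, 38], [-27, 43], [-25, 39], [-22, 35], [-20, 40], [-18, 38], [-16, 39], [-14, 34]]
top 0.038 [[-34, 56], [-32, 54], [-28, 37], [-26, 38], [-23, 37], [-22, 44], [-21, 37], [-18, 37], [-15, 31], [-13, 37]]
top 0.044 [[-35, 55], [-28, 44], [-27, 37], [-24, 32], [-21, 34], [-19, 37], [-17, 40], [-15, 41], [-14, 39]]
top 0.05 [[-31, 44], [-30, 37], [-27, 37], [-25, 38], [-23, 41], [-20, 37], [-18, 39], [-15, 37]]
top 0.056 [[-33, 23], [-31, 26], [-31, 37], [-28, 36], [-26, 39], [-22, 36], [-21, 39], [-20, 37], [-18, 37], [-16, 39], [-13, 38]]
top 0.062 [[-33, 19], [-31, 21], [-31, 32], [-29, 39], [-29, 38], [-27, 39], [-25, 42], [-21, 37], [-19, 40], [-17, 44], [-16, 38], [-13, 36]]
top 0.068 [[-35, 22], [-34, 19], [-31, 15], [-31, 30], [-30, 25], [-28, 43], [-27, 39], [-25, 39], [-23, 41], [-22, 35], [-20, 42], [-18, 42], [-
[... 1232 characters left out ...]
], [-15, 40]]
side 0.068 [[-33, 45], [-29, 39], [-29, 38], [-26, 42], [-24, 38], [-20, 45], [-14, 38]]
side 0.074 [[-30, 35], [-28, 31], [-27, 39], [-21, 38], [-21, 38], [-20, 41], [-15, 41]]
side 0.08 [[-35, 45], [-34, 32], [-33, 36], [-32, 39], [-32, 44], [-30, 29], [-29, 21], [-28, 43], [-26, 38], [-24, 39], [-21, 38], [-19, 40], [-16, 37], [-13, 38]]
side 0.086 [[-35, 41], [-34, 43], [-33, 48], [-30, 41], [-29, 45], [-25, 42], [-23, 38], [-19, 39], [-17, 40], [-17, 40], [-13, 39]]
side 0.092 [[-34, 44], [-29, 45], [-25, 42], [-24, 45], [-22, 41], [-20, 42], [-18, 33], [-14, 40]]
side 0.098 [[-33, 44], [-32, 47], [-31, 44], [-28, 44], [-28, 48], [-26, 45], [-18, 39], [-16, 40], [-13, 34]]
```

```bash
cat >> h.py <<'E'
def quat(yaw,z,y):
    z=np.array(z,float);y=np.array(y,float);z/=np.linalg.norm(z)
    return (Rot.from_euler('z',yaw)*Rot.from_matrix(np.stack([np.cross(y,z),y,z],1))).as_quat()
YR=np.radians(-11.15);YJ=np.radians(-6.1)
QR=quat(YR,[.5,0,-3**.5/2],[0,-1,0]);QJ=quat(YJ,[0,0,-1],[1,0,0])
def rackp(d,y,l):  # slope coordinates (thickness, y, length) -> world
    return np.array([.5,-.2975,0])+Rot.from_euler('z',YR).apply([.866*d-.5*l,y,.5*d+.866*l])
RJ=Rot.from_euler('z',YJ);OJ=np.array([.5765,.151,0])+RJ.apply([.002,-.0028,0])
def jp(x,y,z): return OJ+RJ.apply([x,y,z])   # jig frame, z over bench
def st(m=""): print(m,"t",round(current_clock(),2),"tcp jig",np.round(RJ.inv().apply(np.array(current_position())-OJ)*1000,1),"F",np.round(RJ.inv().apply(current_force()),1),"gap",round(current_finger_gap(),4))
E
python3 - <<'E'
from h import *
move_gripper(.068)
move_ptp(rackp(.038,-.0035,.17),QR)
servo_line(rackp(.038,-.0035,.061),rate=.1,contact_N=8) and st("contact!")
move_gripper(.03);st("grip");print(current_grip_force())
servo_line(rackp(.038,-.0035,.18),rate=.15);st("lift")
c=capture("top");s=capture("side")
cv2.imwrite("pics/g1.png",np.hstack([cv2.resize(c["image"][180:320,310:480],(400,330)),cv2.resize(s["image"][210:370,280:450],(400,330))]))
E
```

```text
grip t 6.75 tcp jig [ -28.3 -455.1   72.3] F [-2.6  0.7  5.1] gap 0.0497
30.000710785388947
lift t 7.69 tcp jig [ -87.6 -449.6  174.3] F [-0.5 -0.6 -1.1] gap 0.0499
```

View pics/g1.png

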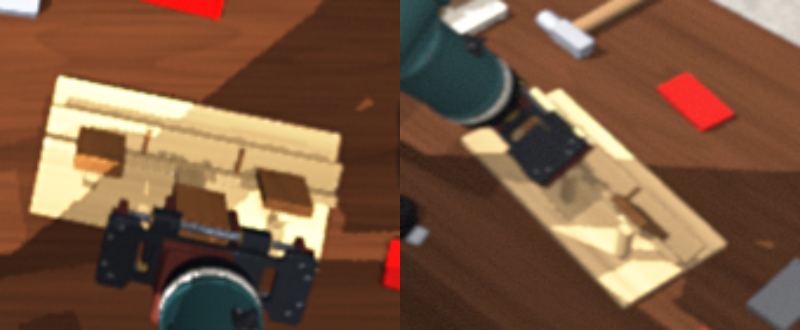

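The picture shows the thick packer gripped at (200,205) with the other two still in their bays. Next I'll touch the batten's top to calibrate the foot height, then find the batten's end.

```bash
python3 - <<'E'
from h import *
X=-.062
move_ptp(jp(X,.02,.22),QJ);st()
servo_line(jp(X,.02,.112),rate=.15)
r=servo_line(jp(X,.02,.085),rate=.02,contact_N=2.5);st(f"batten top {r}")
zt=current_position()[2]; foot=zt-.056; print("foot below tcp",foot)
servo_line(jp(X,.02,zt+.006),rate=.05)
servo_line(jp(X,.061,zt+.006),rate=.08)
r=servo_line(jp(X,.061,zt-.007),rate=.03,contact_N=2.5);st(f"down {r}")
if not r:
    r=servo_line(jp(X,.048,zt-.007),rate=.015,contact_N=2.5);st(f"batten end {r}")
E
```

```text
t 9.52 tcp jig [-62.1  19.1 219.6] F [-0.5 -0.6 -1.1] gap 0.0499
batten top True t 11.17 tcp jig [-62.1  20.   98. ] F [-1.2  0.1  4.5] gap 0.05
foot below tcp 0.04201700926715415
down False t 12.69 tcp jig [-62.1  60.9  90.8] F [ 0.2 -0.9 -1. ] gap 0.0501
batten end True t 13.14 tcp jig [-61.8  57.4  91. ] F [0.6 2.3 1.3] gap 0.0496
```

```bash
python3 - <<'E'
from h import *
p=np.array(current_position());d=RJ.apply([0,.0014,0])
servo_line(p+d,rate=.02);st()
q=p+d;q[2]=.0575
r=servo_line(q,rate=.03,contact_N=5);st(f"insert {r}")
E
```

```text
t 13.39 tcp jig [-62.1  58.7  90.8] F [-0.   0.6 -1. ] gap 0.05
insert True t 14.34 tcp jig [-62.1  58.7  60.1] F [-0.8 -0.7  3.9] gap 0.0501
```

The packer is down on the base: TCP at 60.1 mm with a 42 mm foot offset, so its foot is at about 18 mm. I'll release it and take a look.

```bash
python3 - <<'E'
from h import *
move_gripper(.066);st()
p=np.array(current_position());p[2]=.19
servo_line(p,rate=.15)
move_ptp(jp(-.02,.25,.19),QJ);move_gripper(0.0)
c=capture("top");s=capture("side")
cv2.imwrite("pics/g2.png",np.hstack([cv2.resize(c["image"][165:285,90:280],(400,300),interpolation=2),cv2.resize(s["image"][150:255,200:335],(400,300),interpolation=2)]))
for n,cc in(("top",c),("side",s)):
    W=RJ.inv().apply(cloud(cc).reshape(-1,3)-OJ)
    k=(abs(W[:,0]+.062)<.04)&(abs(W[:,1]-.058)<.03)&(W[:,2]>.09)&(W[:,2]<.125)
    print(n,k.sum(),np.round(np.nanmedian(W[k],0),4),cv2.minAreaRect(W[k,:2].astype(np.float32)*1000))
    k=(W[:,1]>.15)&(W[:,1]<.26)&(abs(W[:,2]-.041)<.006)&(abs(W[:,0]+.05)<.04)
    print("lever",k.sum(),np.polyfit(W[k,1],W[k,0],1) if k.sum()>5 else "",np.round(np.percentile(W[k,1],[2,98]),3) if k.sum()>5 else "")
    k=(W[:,2]>.046)&(W[:,2]<.06)&(abs(W[:,1]-.095)<.02)&(abs(W[:,0]+.05)<.02);print("bolt",np.round(np.median(W[k],0),3))
E
```

```text
t 14.82 tcp jig [-63.   58.3  59.3] F [0.3 0.4 0.6] gap 0.0661
top 239 [-0.0653  0.0554  0.1073] ((-64.38689422607422, 57.45615768432617), (23.68476104736328, 50.327781677246094), 88.76856231689453)
lever 264 [-0.08491509 -0.04471125] [0.152 0.233]
bolt [-0.05   0.097  0.049]
side 151 [-0.063   0.0499  0.1074] ((-60.84397888183594, 55.52244567871094), (30.253257751464844, 52.23387908935547), 87.03643798828125)
lever 106 [-0.07594205 -0.04296908] [0.151 0.229]
bolt [-0.067  0.113  0.047]
```

View pics/g2.png

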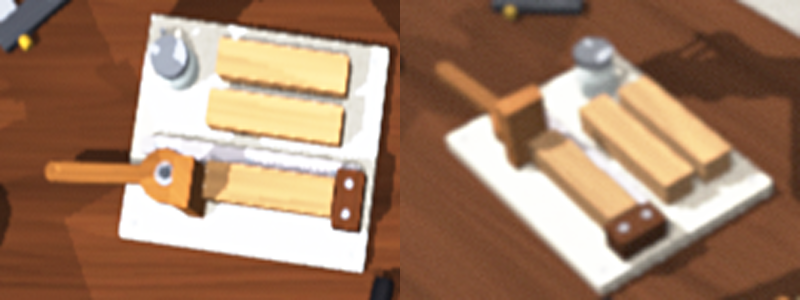

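The packer stands upright and square in the gap, top at (182,180) in the left crop. The lever is still open, from (50,170) to (140,172). Now I'll swing the lever.

```bash
cat > lever.py <<'E'
from h import *
B=np.array([-.05,.092]);r=.118
def pose(t,off):
    x,y=B+r*np.array([-np.sin(t),np.cos(t)])+off*np.array([np.cos(t),np.sin(t)])
    return jp(x,y,.026),quat(YJ+t,[0,0,-1],[1,0,0])
def ft(t): return RJ.inv().apply(current_force())[:2]@[np.cos(t),np.sin(t)]
E
python3 - <<'E'
from lever import *
p,q=pose(.085,.042);p[2]=.12
move_ptp(p,q);p,q=pose(.085,.042);servo_line(p,q,rate=.12,contact_N=6) and st("contact")
t=.06;off=.0235
while t<1.75:
    p,q=pose(t,off);servo_line(p,q,rate=.06);f=ft(t)
    print(round(t,2),round(f,1),end="; ")
    if f>17: break
    t+=.06 if t<.85 else .03
st()
E
```

```text
0.06 0.1; 0.12 -1.1; 0.18 -0.1; 0.24 -0.2; 0.3 0.4; 0.36 0.3; 0.42 -0.1; 0.48 -0.1; 0.54 0.2; 0.6 -0.0; 0.66 -0.0; 0.72 0.3; 0.78 0.1; 0.84 1.0; 0.9 -0.1; 0.93 0.3; 0.96 0.1; 0.99 0.2; 1.02 0.2; 1.05 1.6; 1.08 2.2; 1.11 2.6; 1.14 4.3; 1.17 4.6; 1.2 9.1; 1.23 7.2; 1.26 4.0; 1.29 7.6; 1.32 11.9; 1.35 2.9; 1.38 5.1; 1.41 11.6; 1.44 17.5;  t 27.81 tcp jig [-162.8  134.4   26.3] F [-0.6 17.8 -7.1] gap 0.0002
```

```bash
python3 - <<'E'
from lever import *
p,q=pose(1.44,.05);servo_line(p,q,rate=.08);st()
p[2]=.16;servo_line(p,q,rate=.15)
move_ptp(jp(-.2,.30,.25),q)
sleep(.5)
c=capture("top");s=capture("side")
cv2.imwrite("pics/g3.png",np.vstack([np.hstack([cv2.resize(c["image"][165:285,90:280],(400,290),interpolation=2),cv2.resize(s["image"][150:255,200:335],(400,290),interpolation=2)]),np.hstack([cv2.resize(c["image"][200:300,315:470],(400,290)),cv2.resize(s["image"][240:360,300:430],(400,290))])]))
for n,cc in(("top",c),("side",s)):
    W=RJ.inv().apply(cloud(cc).reshape(-1,3)-OJ)
    k=(abs(W[:,0]+.062)<.045)&(abs(W[:,1]-.058)<.03)&(W[:,2]>.09)&(W[:,2]<.125)
    print(n,k.sum(),np.round(np.nanmedian(W[k],0),4),cv2.minAreaRect(W[k,:2].astype(np.float32)*1000))
    k=(W[:,0]<-.1)&(W[:,0]>-.22)&(abs(W[:,2]-.041)<.006)&(abs(W[:,1]-.1)<.06)
    print("lever",k.sum(),np.polyfit(W[k,0],W[k,1],1))
st()
E
```

```text
t 28.29 tcp jig [-161.6  156.2   25.6] F [-0.7  0.4 -0.2] gap -0.0
top 244 [-0.0644  0.0546  0.1077] ((-63.919219970703125, 56.66030502319336), (50.61534881591797, 23.267147064208984), 0.1729484498500824)
lever 300 [-0.24092286  0.08388307]
side 151 [-0.062   0.049   0.1064] ((-60.07171630859375, 53.40185546875), (28.35101890563965, 52.3056640625), 89.81302642822266)
lever 142 [-0.25126269  0.07814057]
 t 30.66 tcp jig [-199.9  299.9  250. ] F [ 0.  -0.1 -0.4] gap 0.0003
```

View pics/g3.png

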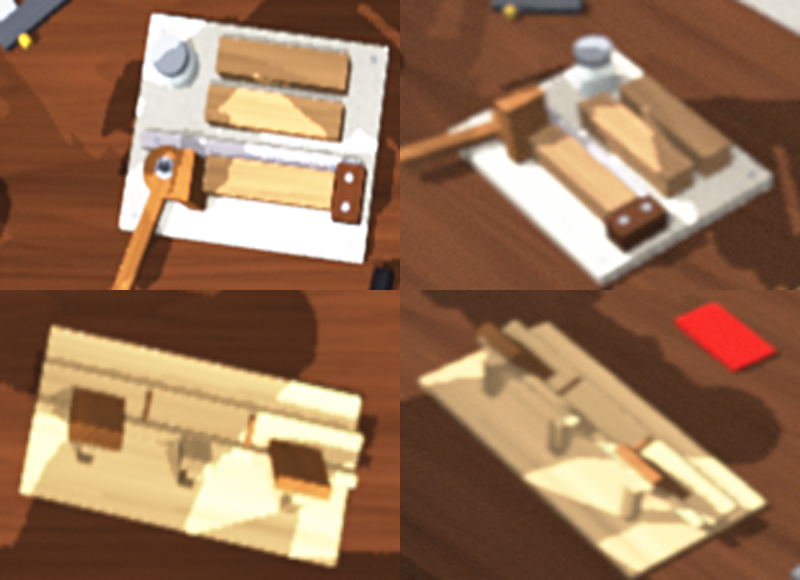

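The packer is still upright at (185,178), the lever is round at about 1.33 rad, and the other two packers lean in the rack. I'll press the lever once more to confirm it holds and see how much force it resists.

```bash
python3 - <<'E'
from lever import *
p,q=pose(1.36,.05);p[2]=.16;move_ptp(p,q)
p[2]=.026;servo_line(p,q,rate=.15,contact_N=6)
T=1.36
r=servo_line(pose(T,.0)[0],q,rate=.02,contact_N=2.0);P=np.array(current_position());st(f"touch {r}")
off=(RJ.inv().apply(P-OJ)[:2]-B)@[np.cos(T),np.sin(T)];print("off",off)
dirw=RJ.apply([-np.cos(T),-np.sin(T),0])
for k in range(1,14):
    servo_line(P+dirw*.001*k,rate=.02);f=ft(T);print(k,round(f,1),end="; ")
    if f>20: break
sleep(.3);print("hold",ft(T))
for k2 in np.arange(k,k-8,-1):
    servo_line(P+dirw*.001*k2,rate=.02);f=ft(T);print(k2,round(f,1),end="; ")
    if f<.5:break
st()
E
```

```text
touch True t 33.72 tcp jig [-159.9  142.6   25.9] F [-0.3  1.8  0.5] gap 0.0006
off 0.026484657921968167
1 4.0; 2 4.6; 3 5.6; 4 7.0; 5 5.9; 6 8.0; 7 9.1; 8 10.5; 9 13.4; 10 14.8; 11 17.2; 12 19.2; 13 21.5; hold 20.46203363277811
13 20.9; 12 17.7; 11 16.8; 10 14.8; 9 12.4; 8 10.0; 7 9.4; 6 7.2;  t 39.27 tcp jig [-161.3  138.    25.9] F [-2.1  7.8 -0.4] gap 0.0005
```

```bash
python3 - <<'E'
from lever import *
p,q=pose(1.36,.055);servo_line(p,q,rate=.08)
p[2]=.16;servo_line(p,q,rate=.15)
move_ptp(jp(-.2,.30,.25),q);sleep(.3)
for n in("top","side"):
    cc=capture(n)
    W=RJ.inv().apply(cloud(cc).reshape(-1,3)-OJ)
    k=(abs(W[:,0]+.062)<.045)&(abs(W[:,1]-.058)<.03)&(W[:,2]>.09)&(W[:,2]<.125)
    print(n,k.sum(),np.round(np.nanmedian(W[k],0),4),cv2.minAreaRect(W[k,:2].astype(np.float32)*1000))
    k=(W[:,0]<-.1)&(W[:,0]>-.22)&(abs(W[:,2]-.041)<.006)&(abs(W[:,1]-.1)<.06)
    print("lever",k.sum(),np.polyfit(W[k,0],W[k,1],1))
st()
E
```

```text
top 240 [-0.0648  0.0544  0.1076] ((-64.33153533935547, 56.832366943359375), (49.63059997558594, 24.034528732299805), 1.4299031496047974)
lever 299 [-0.23623113  0.0845765 ]
side 149 [-0.0624  0.0483  0.107 ] ((-59.866180419921875, 54.41448974609375), (53.3466682434082, 26.791406631469727), 3.3844316005706787)
lever 147 [-0.24341168  0.07921122]
 t 41.99 tcp jig [-199.7  299.2  249.6] F [-0.  -0.6  0.5] gap 0.0002
```

```bash
python3 -c "
from bench import *
print(close_job(),current_clock())"
```

```text
the job is handed in; nothing more can be done
the job is handed in; nothing more can be done
```

I handed the job in at about 42 s, well inside the 72 s limit: the 22 mm packer, the thickest, went into the gap first try and stands upright and square on the base, the other two never left the rack, and the cam lever stayed put at about 1.33 rad after a 21 N push; the hand-in returned no verdict, and I could not measure the cam and batten contact forces directly.

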